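Scuff the board, then uncap the cement jar

ROBOT

A 7-joint arm with a two-finger parallel gripper is mounted at the origin on the work surface. World frame = base frame: x ahead of the robot, y to its left, z up, the work surface at z = 0. Lengths are in m, angles in rad, forces in N, time in s.
With the tool pointing down it reaches from about 0.4 to 0.85 m from the base axis. Payload 10.4 kg.
Tool frame: the origin (TCP) lies at the very end of the fingers, on their centre line; the grasp point (between the pads) lies 19 mm behind it (r.pinch_z is the distance from the TCP to the grasp point, in m); z points along the fingers, y is the line along which they close (so a half turn about z gives the same grasp; the last joint's range is limited). The gripper opens to 87 mm and grips with 3 to 60 N. Pads are 19 mm wide; open, the fingers measure 117 mm over their backs; the gripper's body (75 mm by 190 mm) begins 51 mm behind the grasp point.
Start: joints at [1.288, 0.332, -0.065, 1.46, 0.022, 1.35, -0.088], TCP at [0.161, -0.604, 0.223] pointing down, gripper open.
Joint ranges: [-2.6, 2.6], [-0.5, 2.12], [-1.47, 1.34], [0.16, 2.42], [-1.27, 4.41], [0.06, 2.06], [-2.6, 2.6]. Speed limits (rad/s): [2.22, 2.22, 2.79, 2.79, 3.14, 3.14, 3.14].

INTERFACE

Orientations are given as a unit quaternion [x, y, z, w].
In Python, from bench import sensors, vision, r gives the robot as it stands.
- The arm moves only by the shell command python3 -m crank 'ROWS' [OPENING] [FORCE]. ROWS is JSON, a list of rows, each a list of 2 entries, a list of its own where there are three numbers: the shift along the tool's x, y, z normalised to -1 to 1, where 1 is 3 cm, then the turn about the tool's z normalised to -1 to 1, where 1 is 8 degrees. A call has 1 to 12 rows; each row shifts and turns the commanded pose from where the row before left it, along the tool's axes as they then stand; what a row does not reach is not made up. A row lasts 1/8 s, in which the tool goes at most 62.5 mm and 10.7 degrees, less where a joint would pass 70% of its speed; a pose out of reach is approached as far as the arm can. A call with a number of a shift or a turn outside -1 to 1 is refused whole. A call with a gripper value outside its range is refused whole. OPENING is the opening, from 0 (shut) to 1 (fully open), set as the call begins (- or left out, the last holds). The fingers move at their own pace and stop on an object; FORCE is the grip in N (left out, the last holds). Time passes only in rows, so rows that do not move let the fingers close. It gives the time, the measured TCP pose, the force, the opening and the grip force at its end, in the units of the state.
- sensors.read_state(): the state, without advancing time (a new reading comes with each control period).
- vision.camera(name): name is "scene" or "top"; returns the picture (384x512x3 uint8, red, green, blue); there is no depth.
- vision.camera_model(name): a dict with "vertical_fov" (degrees; the focal length in pixels is half the picture's height over the tangent of half this angle, whatever the lens; pixels are square), "cx", "cy" (the principal point, pixels), "camera_from_world" (4x4, takes a point from world to camera coordinates). Camera axes: x right, y down, z forward; pixel columns grow to the right and rows downward; lengths in m; the calibration is good to about 2 mm. A picture is of the moment at which its call begins. camera_model takes no time and is no camera call.
- r.close_job(): hands the job in; it is judged then, once.
The state is a dict: "time": time; "joint_positions": joint angles; "joint_vel": joint speeds; "joint_torque": joint torques, N m; "ee_pos": TCP position; "eef_rot": TCP orientation; "ft_force": force on the tool from outside, world axes, zero at the start; "torque": the same for the moment, N m; "width": finger opening in m; "grip_force": force on a finger pad.
Only numpy, scipy, OpenCV 4.12 (cv2) and the standard library are available. Lean on these libraries where they do the work, as an engineer would, in place of code of your own. Each camera call takes 0.05 s, during which the arm holds its last target. There are 200 camera calls.

TASK

Get the board ready for cementing: take the sanding block by its handle and run its sole along the top of the board, from the end at the bench stop to the other end, pressing with a light, steady force all the way, then set the block down on the bench, sole down, and let go of it. Next open the cement jar: press its push-and-turn safety cap down, twist it counterclockwise until it is free, and lift it off. Finish while still holding the cap level in the gripper, straight above the jar and about a hand's width clear of its mouth; leave everything else on the bench where it is.

Things in the scene. Friction and masses are not known exactly. Their poses are not given: they have to be found in the camera images.
- board_top (a point): Centre of the upper face of a fixed plywood board, 240 mm long (x), 80 wide (y), 36 thick; z up. The bench stop, a dark wooden bar 110 mm wide and 24 high (lower than the board), lies across its -x end, nearer the robot; a cleat 18 mm high runs along its +y side.
- board: The same board; origin on the bench under its centre, same axes. Sweep from -x to +x: the block's middle passes at least from x = -60 to x = +60 mm, within 30 mm of the centre line.
- block_center (a point): Loose wooden sanding block, 160 to 260 g, 100 mm long (x), 60 wide (y), 64 high; this point is at its middle, 32 mm above the bottom of its sole. The handle is a straight ridge along x, 80 mm long, 26 thick (y), the upper 34 mm of the block.
- block: The same block; origin at its middle, at the bottom of the sole as at rest. The rubber sole is sprung: it gives from 2 N on, 1 mm per newton, up to 9 mm (11 N), then is rigid. Lowering the held block 5 mm past first touch presses with about 7 N; the sweep needs 3 to 25 N.
- jar: Squat amber jar 74 mm wide with a paper band, held fast in a 100 mm square wooden cradle screwed to the bench; origin on the bench on the jar's axis, z up. Jar and cradle cannot move.
- jar_mouth (a point): Centre of the top of the jar's neck, 118 mm above the bench; same axes as the jar.
- cap_center (a point): White safety cap, loose but locked on the jar, about 90 g, 53.5 mm high; this point is on its axis, half-way up. Below: a round skirt, 58 mm in diameter, its flat top 1.75 mm above this point. On that a straight grip bar along x, 50 mm long, 12 thick (y), 25 high. Locked, its axes match the jar's and this point is 130 mm above the bench.
- cap: The same cap; origin at the bottom of the skirt. Two inner lugs lock it until it is pressed down 6 mm or more (bottom at 8.5 mm) against a spring: 4 N at first, 9 N at the bottom. Kept down it turns counterclockwise from above; between 55 and 78 degrees (best 66) it lifts straight off; a stop blocks it at 80.
- driver: Bystander: screwdriver lying on the bench, 170 mm long.
- pencil: Bystander: carpenter's pencil lying on the bench, 150 mm long, 8 mm thick.
- tape: Bystander: roll of masking tape lying flat, 100 mm wide, 36 mm high.
- oil: Bystander: grey bottle with a small plain screw cap, 60 mm wide, 150 mm high.
- measure: Bystander: tape measure, 70 x 45 x 60 mm.
- offcut: Bystander: short plywood offcut, 140 x 60 x 36 mm, with no stop or cleat.
- tin: Bystander: bare steel tin, 90 mm wide, 110 mm high.

How it is judged:
By the outcome, as a careful person would: the job done as asked, in the order asked, and still so for the second after the job is handed in, while the arm keeps its last pose, push and grip.
It also fails if it takes over 72 s, if anything falls off the work surface, if the arm or the gripper's body presses on something with over 40 N, if the wrist force passes 120 N, or if a joint passes its speed limit or range.

## Working session

There is one attempt and no reset: what is moved stays moved. The work goes in short steps, Python scripts to look and compute and a shell command to move; the robot and the scene stay as the last step left them, time stands still between calls to the robot, and variables do not carry over. Pictures are saved under pics/ and viewed, at most 10 in all, crops included, and the job is handed in when it is done.

```bash
mkdir -p pics
cat > h.py <<'E'
import numpy as np, cv2
from bench import sensors, vision, r
def snap(n,f):
    im=vision.camera(n); cv2.imwrite('pics/'+f,im[:,:,::-1]); return im
def ray(n,u,v):
    m=vision.camera_model(n); f=192/np.tan(np.radians(m['vertical_fov'])/2)
    T=np.array(m['camera_from_world']); R=T[:3,:3]; o=-R.T@T[:3,3]
    d=R.T@np.array([(u-m['cx'])/f,(v-m['cy'])/f,1]); return o,d
def onz(n,u,v,z):
    o,d=ray(n,u,v); return o+d*(z-o[2])/d[2]
def proj(n,p):
    m=vision.camera_model(n); f=192/np.tan(np.radians(m['vertical_fov'])/2)
    T=np.array(m['camera_from_world']); c=T[:3,:3]@np.array(p)+T[:3,3]
    return np.array([m['cx']+f*c[0]/c[2],m['cy']+f*c[1]/c[2]])
E
python3 - <<'E'
from h import *
for n in('scene','top'):
    im=snap(n,n+'0.png'); m=vision.camera_model(n); print(n,m['vertical_fov'],m['cx'],m['cy'],ray(n,256,192))
s=sensors.read_state(); print(s)
E
```

```text
scene 53.209328278984124 251.7670030289132 196.29138020747078 (array([1.17923351, 0.43714763, 1.20469486]), array([-0.42454776, -0.32463386, -0.84535159]))
top 48.30909610791366 260.3832930034146 187.5207299490354 (array([0.48704889, 0.01122246, 1.54120466]), array([ 0.09075566,  0.00393344, -0.995973  ]))
{'time': 0.1, 'joint_positions': array([ 1.28841713,  0.3327786 , -0.06471499,  1.46086327,  0.02161732,
        1.34991858, -0.08850516]), 'joint_vel': array([-0.00142409, -0.00170091, -0.00183445, -0.00287992, -0.00097198,
       -0.00239781,  0.00194351]), 'joint_torque': array([ 1.54310968e-03, -6.24547720e+01,  2.47890054e-02, -3.90717816e+01,
       -6.13168697e-02,  3.65990878e-02,  1.39567514e-04]), 'ee_pos': array([ 0.16044943, -0.60368592,  0.2218495 ]), 'eef_rot': array([ 9.91573917e-01,  1.29540586e-01, -1.17548998e-04, -6.24842166e-04]), 'ft_force': array([ 0.22505183,  0.35314398, -0.06299799]), 'torque': array([-0.04190073,  0.03442513, -0.01415692]), 'grip_force': 0.0, 'width': 0.0872055292693263}
```

View pics/top0.png

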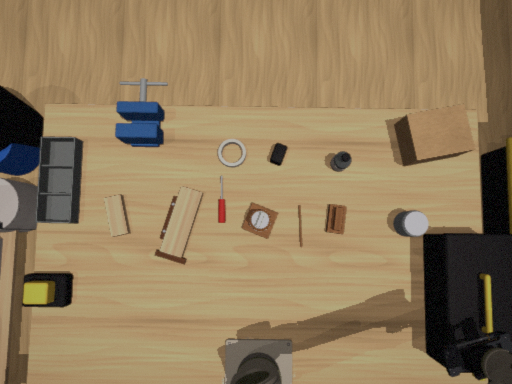

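View pics/scene0.png

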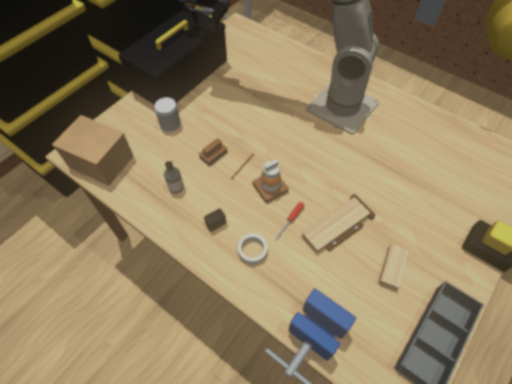

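The top view shows the block at about (337,219), jar and cradle at (260,220), and the board at (182,222) with its stop at (171,257). The offcut is at (117,215). In the scene view the block is at (213,152), the jar cap at (271,167) and the board at (338,223). I'll zoom in next.

Run:
```python
from h import *
t=cv2.imread('pics/top0.png')
c=lambda im,x,y,w,h,s:cv2.resize(im[y:y+h,x:x+w],None,fx=s,fy=s,interpolation=cv2.INTER_CUBIC)
a=np.hstack([c(t,150,180,60,90,5),c(t,235,195,50,50,9)[:450],])
a=a[:450,:750]
cv2.imwrite('pics/z1.png',a)
s=cv2.imread('pics/scene0.png')
b=np.hstack([c(t,320,198,33,45,10),c(s,245,150,47,60,7.5)])
print(a.shape,b.shape)
cv2.imwrite('pics/z2.png',b)
```

```text
(450, 750, 3) (450, 682, 3)
```

View pics/z1.png

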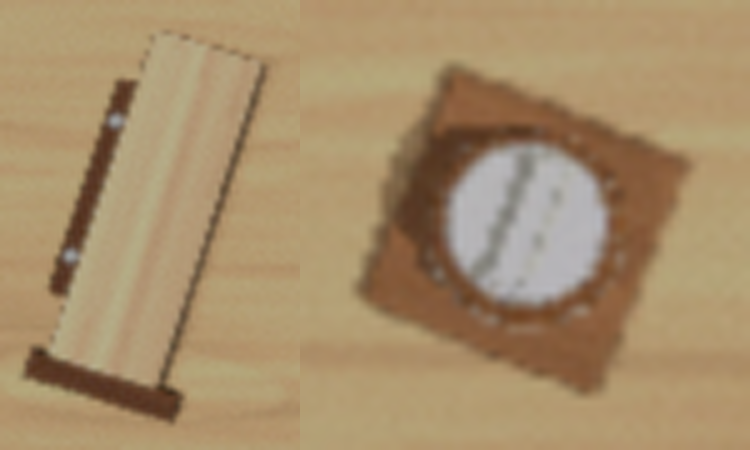

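View pics/z2.png

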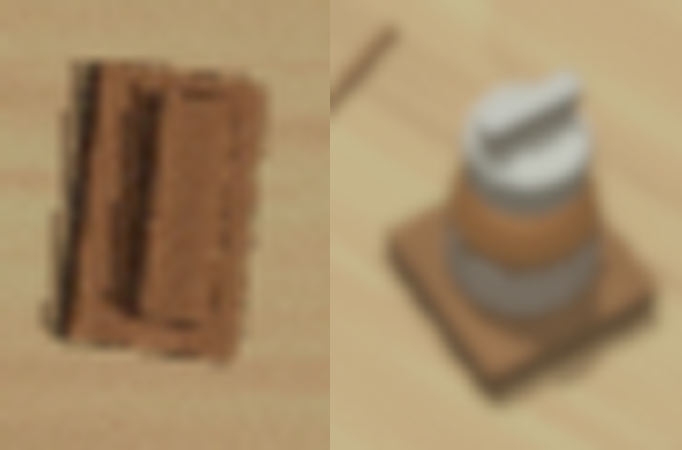

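Crop z1 shows the board's top-face corners and the stop at the lower end. It also shows the cradle square and the cap skirt, a circle at crop position (527,222). Crop z2 shows the block's base and its handle ridge, which runs nearly up the image.

Run:
```python
from h import *
def pts(L,x0,y0,s,z,ou=0): return np.array([onz('top',x0+(u-ou+.5)/s-.5,y0+(v+.5)/s-.5,z)[:2] for u,v in L])
def rep(n,P): # order: far-left, far-right, near-right, near-left
    c=P.mean(0); ax=(P[0]+P[1]-P[2]-P[3])/2; ay=(P[0]+P[3]-P[1]-P[2])/2
    print(n,c.round(4),'L',np.linalg.norm(ax).round(4),np.degrees(np.arctan2(ax[1],ax[0])).round(2),'W',np.linalg.norm(ay).round(4),np.degrees(np.arctan2(-ay[0],ay[1])).round(2))
rep('board',pts([(155,32),(265,66),(160,388),(48,357)],150,180,5,.036))
rep('cradle',pts([(450,63),(690,165),(600,395),(360,288)],235,195,9,.02,300))
rep('base',pts([(100,62),(268,85),(235,362),(68,338)],320,198,10,.03))
rep('handle',pts([(163,88),(226,95),(197,324),(140,315)],320,198,10,.064))
print(pts([(527,222)],235,195,9,.13175,300))
# cap by white mask in top
for n,(x,y,w,h) in {'top':(245,205,32,30),'scene':(255,155,35,35)}.items():
    im=cv2.imread(f'pics/{n}0.png')[y:y+h,x:x+w]; hsv=cv2.cvtColor(im,cv2.COLOR_BGR2HSV)
    m=((hsv[...,1]<45)&(hsv[...,2]>120)).astype('uint8')
    k,l,st,_=cv2.connectedComponentsWithStats(m); i=1+st[1:,4].argmax()
    c=max(cv2.findContours((l==i).astype('uint8'),0,1)[0],key=cv2.contourArea); (a,b),R=cv2.minEnclosingCircle(c)
    print(n,a+x,b+y,R,st[i]); print(onz(n,a+x,b+y,.13175))
    if n=='top': P=onz(n,a+x,b+y,.13175)
print(proj('scene',P),proj('scene',[P[0],P[1],0]))
```

```text
board [0.5168 0.2779] L 0.2364 -16.41 W 0.0813 -15.44
cradle [0.5269 0.0032] L 0.0961 -20.84 W 0.103 -22.68
base [ 0.5343 -0.2675] L 0.0982 -6.96 W 0.0596 -7.18
handle [ 0.5354 -0.2659] L 0.0791 -6.78 W 0.0209 -6.79
[[0.52589324 0.00306803]]
top 259.6215467453003 219.43370151519775 8.762768745422363 [  6   6  18  18 244]
[0.52519329 0.00357157 0.13175   ]
scene 271.0 167.0 9.219644546508789 [  8   5  17  16 196]
[0.52793149 0.00430805 0.13175   ]
[271.29648677 166.3835106 ] [270.11194313 187.18394446]
```

```bash
cat > g.py <<'E'
import sys; from h import *
from scipy.spatial.transform import Rotation as R
def st():
    s=sensors.read_state(); M=R.from_quat(s['eef_rot']).as_matrix(); yaw=np.degrees(np.arctan2(M[1,0],M[0,0]))
    print('t',round(s['time'],2),'p',s['ee_pos'].round(4),'yaw',yaw.round(2),'zax',M[:,2].round(3),'F',s['ft_force'].round(2),'w',round(s['width'],4),'g',round(s['grip_force'],1),'j',s['joint_positions'].round(2)); return s,M,yaw
s,M,yaw=st()
if len(sys.argv)>4:
    t=np.array([float(a) for a in sys.argv[1:4]]); d=M.T@(t-s['ee_pos'])/.03; dy=(yaw-float(sys.argv[4])+180)%360-180
    print('shift units',d.round(2),'then turn units',round(dy/8,2))
E
python3 -m crank '[[[0.83,-0.42,0],0],[[0.83,-0.42,0],0],[[0.83,-0.42,0],0],[[0.83,-0.42,0],0],[[0.83,-0.42,0],0],[[0.83,-0.42,0],0],[[0.83,-0.42,0],0],[[0.83,-0.42,0],0],[[0.83,-0.42,0],0]]' 1 20
python3 -m crank '[[[0.83,-0.42,0],0],[[0.83,-0.42,0],0],[[0.83,-0.42,0],0],[[0.83,-0.42,0],0],[[0.83,-0.42,0],0],[[0.83,-0.42,0],0],[[0.83,-0.42,0],0],[[0.83,-0.42,0],0],[[0.83,-0.42,0],0],[[0,0,0],0]]'
python3 -m crank '[[[0,0,0],0.9],[[0,0,0],0.9],[[0,0,0],0.94],[[0,0,0.5],0],[[0,0,0.5],0],[[0,0,0.5],0],[[0,0,0],0],[[0,0,0],0]]'
python3 g.py 0.535 -0.267 0.036 -7
```

```text
time: 1.23
ee_pos: [0.3485, -0.436, 0.2222]
eef_rot: [0.992, 0.13, -0.0, -0.0]
ft_force: [0.8, -0.7, -0.4]
width: 0.0869
grip_force: 0.0
time: 2.48
ee_pos: [0.5367, -0.2673, 0.222]
eef_rot: [0.991, 0.131, -0.0, -0.001]
ft_force: [-1.0, -0.6, 0.3]
width: 0.0869
grip_force: 0.0
time: 3.48
ee_pos: [0.5357, -0.2697, 0.1778]
eef_rot: [0.998, -0.061, 0.0, 0.0]
ft_force: [1.0, 0.4, 0.1]
width: 0.087
grip_force: 0.0
t 3.48 p [ 0.5357 -0.2697  0.1778] yaw -7.01 zax [ 0. -0. -1.] F [1.05 0.4  0.11] w 0.087 g 0.0 j [ 0.65  0.32 -0.32  1.58  0.11  1.26 -1.38]
shift units [-0.04 -0.09  4.73] then turn units -0.0
```

```bash
python3 -m crank '[[[-0.04,-0.09,0.8],0],[[0,0,0.8],0],[[0,0,0.8],0],[[0,0,0.8],0],[[0,0,0.8],0],[[0,0,0.7],0],[[0,0,0],0],[[0,0,0],0]]'
python3 -m crank '[[[0,0,0],0],[[0,0,0],0],[[0,0,0],0],[[0,0,0],0],[[0,0,0],0],[[0,0,0],0],[[0,0,0],0],[[0,0,0],0]]' 0 40
python3 g.py
python3 -m crank '[[[0,0,-0.5],0],[[0,0,-0.7],0],[[0,0,-0.7],0],[[0,0,-0.7],0],[[0,0,-0.7],0],[[0,0,0],0],[[0,0,0],0]]'
python3 - <<'E'
from h import *
a=snap('scene','s1.png'); b=snap('top','t1.png')
c=lambda im,x,y,w,h,s:cv2.resize(im[y:y+h,x:x+w],None,fx=s,fy=s,interpolation=cv2.INTER_CUBIC)
cv2.imwrite('pics/c1.png',np.hstack([c(a,150,70,150,130,4)[:,:400],c(b,290,170,100,130,4)])[:,:,::-1])
E
python3 g.py 0.517 0.278 0.18 -16
```

```text
time: 4.47
ee_pos: [0.5354, -0.2672, 0.0378]
eef_rot: [0.998, -0.061, 0.001, 0.0]
ft_force: [0.3, -0.2, -0.1]
width: 0.0873
grip_force: 0.0
time: 5.48
ee_pos: [0.5346, -0.2671, 0.0365]
eef_rot: [0.998, -0.061, 0.0, 0.0]
ft_force: [0.0, -0.7, 0.5]
width: 0.0256
grip_force: 40.0
t 5.47 p [ 0.5346 -0.2671  0.0365] yaw -7.04 zax [-0. -0. -1.] F [ 0.01 -0.65  0.5 ] w 0.0256 g 40.0 j [ 0.64  0.46 -0.31  1.71  0.16  0.99 -1.42]
time: 6.35
ee_pos: [0.5342, -0.2667, 0.135]
eef_rot: [0.998, -0.061, -0.0, -0.0]
ft_force: [-0.4, -0.3, -2.8]
width: 0.0257
grip_force: 40.0
t 6.45 p [ 0.5341 -0.2666  0.1346] yaw -7.03 zax [-0.001  0.001 -1.   ] F [-0.59  0.09 -1.51] w 0.0254 g 40.0 j [ 0.65  0.35 -0.32  1.63  0.12  1.17 -1.39]
shift units [ -2.79 -17.95  -1.5 ] then turn units 1.12
```

View pics/c1.png

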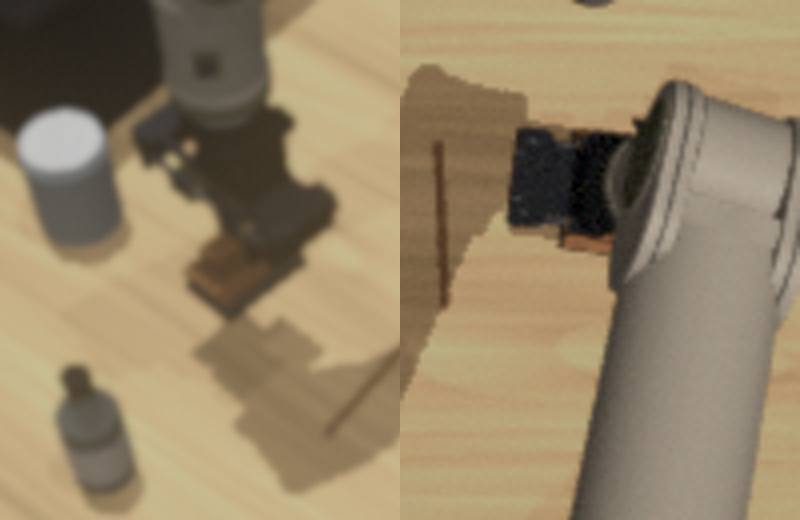

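The handle is gripped at 25.6 mm opening with the block hanging level. Next I carry it high over the jar to the stop end of the board.

```bash
python3 -m crank '[[[0,0,-0.8],0],[[0,0,-0.8],0],[[0,0,-0.8],0],[[0,0,-0.8],0]]'
python3 -m crank '[[[-0.1,-0.38,0],0],[[-0.214,-0.764,0],0],[[-0.214,-0.764,0],0],[[-0.214,-0.764,0],0],[[-0.214,-0.764,0],0],[[-0.214,-0.764,0],0],[[-0.214,-0.764,0],0],[[-0.214,-0.764,0],0],[[-0.214,-0.764,0],0],[[-0.214,-0.764,0],0],[[-0.214,-0.764,0],0],[[-0.214,-0.764,0],0]]'
python3 -m crank '[[[-0.214,-0.764,0],0],[[-0.214,-0.764,0],0],[[-0.214,-0.764,0],0],[[-0.214,-0.764,0],0],[[-0.214,-0.764,0],0],[[-0.214,-0.764,0],0],[[-0.214,-0.764,0],0],[[-0.214,-0.764,0],0],[[-0.214,-0.764,0],0],[[-0.214,-0.764,0],0],[[-0.214,-0.764,0],0],[[-0.1,-0.38,0],0]]'
python3 -m crank '[[[0,0,0],0.58],[[0,0,0],0.58],[[0,0,0],0],[[0,0,0],0]]'
python3 g.py 0.448 0.298 0.08 -16.3
```

```text
time: 6.95
ee_pos: [0.5342, -0.2667, 0.2314]
eef_rot: [0.998, -0.061, -0.001, -0.0]
ft_force: [0.4, 0.1, -0.9]
width: 0.0255
grip_force: 40.0
time: 8.45
ee_pos: [0.4932, 0.0053, 0.2315]
eef_rot: [0.998, -0.061, 0.0, 0.0]
ft_force: [-0.0, 0.6, -2.2]
width: 0.0257
grip_force: 40.0
time: 9.95
ee_pos: [0.4519, 0.2759, 0.2315]
eef_rot: [0.998, -0.06, 0.0, -0.0]
ft_force: [0.0, -0.7, -2.5]
width: 0.0261
grip_force: 40.0
time: 10.45
ee_pos: [0.453, 0.2741, 0.2315]
eef_rot: [0.99, -0.141, 0.0, 0.0]
ft_force: [-0.2, -0.0, -1.4]
width: 0.0257
grip_force: 40.0
t 10.45 p [0.453  0.2741 0.2315] yaw -16.22 zax [ 0. -0. -1.] F [-0.17 -0.01 -1.41] w 0.0257 g 40.0 j [ 0.03  0.18 -0.74  1.67  0.13  1.34 -2.58]
shift units [-0.38 -0.72  5.05] then turn units 0.01
```

Joint 7 is at -2.58, right at its limit, so I make the equivalent half turn before sanding.

```bash
python3 -m crank '[[[0,0,0],-0.5],[[0,0,0],-1],[[0,0,0],-1],[[0,0,0],-1],[[0,0,0],-1],[[0,0,0],-1],[[0,0,0],-1],[[0,0,0],-1],[[0,0,0],-1],[[0,0,0],-1],[[0,0,0],-1],[[0,0,0],-1]]'
python3 -m crank '[[[0,0,0],-1],[[0,0,0],-1],[[0,0,0],-1],[[0,0,0],-1],[[0,0,0],-1],[[0,0,0],-1],[[0,0,0],-1],[[0,0,0],-1],[[0,0,0],-1],[[0,0,0],-1],[[0,0,0],-1],[[0,0,0],0]]'
python3 -m crank '[[[0.38,0.72,0],0],[[0,0,1],0],[[0,0,1],0],[[0,0,1],0],[[0,0,1],0],[[0,0,0.8],0],[[0,0,0],0],[[0,0,0],0]]'
python3 g.py 0.448 0.298 0.0725 163.7
python3 -c "
from h import *
a=snap('scene','s2.png'); b=snap('top','t2.png')
c=lambda im,x,y,w,h,s:cv2.resize(im[y:y+h,x:x+w],None,fx=s,fy=s,interpolation=cv2.INTER_CUBIC)
cv2.imwrite('pics/c2.png',np.hstack([c(a,300,170,100,130,4),c(b,140,170,100,130,4)])[:,:,::-1])"
```

```text
time: 11.95
ee_pos: [0.453, 0.274, 0.2315]
eef_rot: [0.788, 0.616, -0.0, 0.0]
ft_force: [-0.1, -0.1, -2.6]
width: 0.0259
grip_force: 40.0
time: 13.45
ee_pos: [0.4531, 0.274, 0.2315]
eef_rot: [0.142, 0.99, -0.0, -0.0]
ft_force: [-0.3, -0.8, -2.5]
width: 0.0257
grip_force: 40.0
time: 14.45
ee_pos: [0.4485, 0.2986, 0.0886]
eef_rot: [0.142, 0.99, 0.0, 0.0]
ft_force: [0.5, -0.2, -1.6]
width: 0.0257
grip_force: 40.0
t 14.45 p [0.4485 0.2986 0.0886] yaw 163.62 zax [ 0.001  0.001 -1.   ] F [ 0.47 -0.22 -1.58] w 0.0257 g 40.0 j [ 0.2   0.47 -1.05  1.8   0.45  1.13  0.28]
shift units [ 0.01 -0.02  0.54] then turn units -0.01
```

View pics/c2.png

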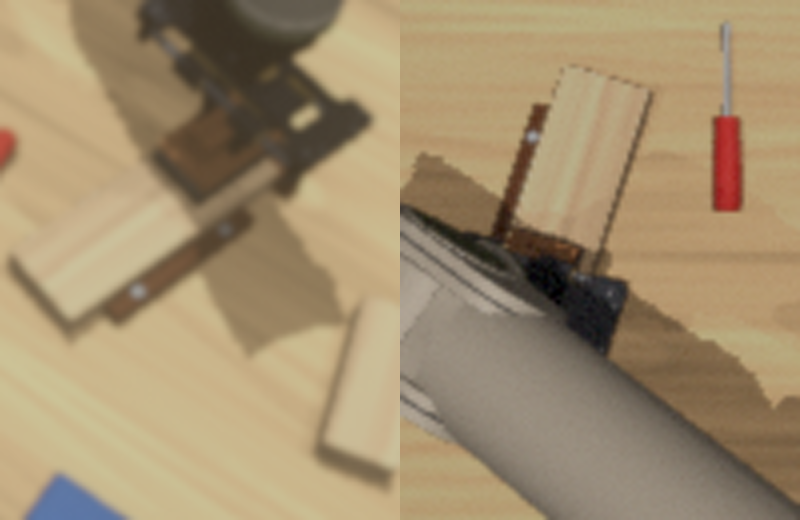

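The block is over the stop end of the board, laterally centred to a few millimetres and parallel to it. I lower it now and read the force.

```bash
python3 -m crank '[[[0,0,0.3],0],[[0,0,0.2],0],[[0,0,0],0],[[0,0,0],0]]'
python3 -m crank '[[[0,0,0.1],0],[[0,0,0.1],0],[[0,0,0],0],[[0,0,0],0]]'
python3 g.py 0.448 0.298 0.0675 163.7; python3 g.py |cut -c1-100
```

```text
time: 15.05
ee_pos: [0.4482, 0.2981, 0.0726]
eef_rot: [0.142, 0.99, -0.0, -0.0]
ft_force: [-0.2, -0.4, -1.8]
width: 0.0259
grip_force: 40.0
time: 15.55
ee_pos: [0.4483, 0.2983, 0.0668]
eef_rot: [0.142, 0.99, -0.0, 0.0]
ft_force: [-1.5, -2.1, 6.0]
width: 0.0255
grip_force: 40.0
t 15.55 p [0.4483 0.2983 0.0668] yaw 163.69 zax [ 0. -0. -1.] F [-1.46 -2.07  6.01] w 0.0255 g 40.0 j [ 0.18  0.5  -1.03  1.82  0.48  1.1   0.26]
shift units [ 0.01 -0.01 -0.02] then turn units -0.0
t 15.55 p [0.4483 0.2983 0.0668] yaw 163.69 zax [ 0. -0. -1.] F [-1.46 -2.07  6.01] w 0.0255 g 40.0
```

```bash
python3 -m crank '[[[-0.2,0,0],0],[[-0.2,0,0],0],[[-0.2,0,0],0],[[-0.2,0,0],0],[[-0.2,0,0],0],[[-0.2,0,0],0]]'
python3 g.py
```

```text
time: 16.3
ee_pos: [0.4821, 0.2894, 0.0669]
eef_rot: [0.141, 0.99, 0.001, -0.0]
ft_force: [-4.9, 0.8, 6.0]
width: 0.0258
grip_force: 40.0
t 16.3 p [0.4821 0.2894 0.0669] yaw 163.76 zax [-0.001  0.001 -1.   ] F [-4.87  0.77  6.02] w 0.0258 g 40.0 j [ 0.18  0.54 -1.    1.76  0.5   1.12  0.3 ]
```

```bash
python3 -m crank '[[[-0.2,0,0],0],[[-0.2,0,0],0],[[-0.2,0,0],0],[[-0.2,0,0],0],[[-0.2,0,0],0],[[-0.2,0,0],0]]'
python3 -m crank '[[[-0.2,0,0],0],[[-0.2,0,0],0],[[-0.2,0,0],0],[[-0.2,0,0],0],[[-0.2,0,0],0],[[-0.2,0,0],0]]'
python3 -m crank '[[[-0.2,0,0],0],[[-0.2,0,0],0],[[-0.2,0,0],0],[[-0.2,0,0],0],[[-0.2,0,0],0],[[-0.2,0,0],0],[[0,0,0],0],[[0,0,0],0]]'
python3 g.py 0.586 0.258 0.0675 163.7
```

```text
time: 17.05
ee_pos: [0.5166, 0.2793, 0.0669]
eef_rot: [0.141, 0.99, 0.001, -0.0]
ft_force: [-4.5, 2.0, 6.5]
width: 0.0256
grip_force: 40.0
time: 17.8
ee_pos: [0.5512, 0.2692, 0.0669]
eef_rot: [0.141, 0.99, 0.001, -0.0]
ft_force: [-4.8, 0.5, 6.6]
width: 0.0256
grip_force: 40.0
time: 18.8
ee_pos: [0.5865, 0.2588, 0.0671]
eef_rot: [0.142, 0.99, 0.001, 0.0]
ft_force: [-0.8, 1.6, 5.7]
width: 0.0259
grip_force: 40.0
t 18.8 p [0.5865 0.2588 0.0671] yaw 163.71 zax [ 0.001  0.001 -1.   ] F [-0.79  1.55  5.75] w 0.0259 g 40.0 j [ 0.17  0.68 -0.92  1.55  0.57  1.2   0.43]
shift units [ 0.01 -0.03 -0.01] then turn units 0.0
```

The sweep ran at about 8 N throughout. Now I take the block back to its old spot, which I know is free.

```bash
python3 -m crank '[[[0,0,-0.4],0],[[0,0,-1],0],[[0,0,-1],0],[[0,0,-1],0],[[0,0,-1],0],[[0,0,-1],0],[[0,0,0],0]]'
python3 -m crank '[[[-0.07,-0.36,0],0],[[-0.137,-0.72,0],0],[[-0.137,-0.72,0],0],[[-0.137,-0.72,0],0],[[-0.137,-0.72,0],0],[[-0.137,-0.72,0],0],[[-0.137,-0.72,0],0],[[-0.137,-0.72,0],0],[[-0.137,-0.72,0],0],[[-0.137,-0.72,0],0],[[-0.137,-0.72,0],0],[[-0.137,-0.72,0],0]]'
python3 -m crank '[[[-0.137,-0.72,0],0],[[-0.137,-0.72,0],0],[[-0.137,-0.72,0],0],[[-0.137,-0.72,0],0],[[-0.137,-0.72,0],0],[[-0.137,-0.72,0],0],[[-0.137,-0.72,0],0],[[-0.137,-0.72,0],0],[[-0.137,-0.72,0],0],[[-0.137,-0.72,0],0],[[-0.137,-0.72,0],0],[[-0.137,-0.72,0],0]]'
python3 -m crank '[[[-0.07,-0.36,0],-0.58],[[0,0,0],-0.58],[[0,0,0],0],[[0,0,0],0]]'
python3 g.py 0.535 -0.267 0.0375 173
```

```text
time: 19.68
ee_pos: [0.5869, 0.2584, 0.2308]
eef_rot: [0.142, 0.99, 0.001, 0.001]
ft_force: [-0.4, -0.8, -2.5]
width: 0.0258
grip_force: 40.0
time: 21.18
ee_pos: [0.5609, 0.0041, 0.227]
eef_rot: [0.142, 0.99, -0.0, -0.001]
ft_force: [0.2, -1.3, -1.9]
width: 0.0258
grip_force: 40.0
time: 22.68
ee_pos: [0.5363, -0.2581, 0.2285]
eef_rot: [0.142, 0.99, -0.0, 0.0]
ft_force: [-0.1, 0.2, -2.1]
width: 0.0257
grip_force: 40.0
time: 23.18
ee_pos: [0.5355, -0.2676, 0.2285]
eef_rot: [0.062, 0.998, 0.0, 0.0]
ft_force: [0.2, -0.3, -2.6]
width: 0.0255
grip_force: 40.0
t 23.18 p [ 0.5355 -0.2676  0.2285] yaw 172.88 zax [ 0.  0. -1.] F [ 0.15 -0.35 -2.64] w 0.0255 g 40.0 j [ 1.11  0.42 -0.95  1.49  0.34  1.41  1.59]
shift units [0.02 0.02 6.37] then turn units -0.01
```

```bash
python3 -m crank '[[[0,0,0.8],0],[[0,0,1],0],[[0,0,1],0],[[0,0,1],0],[[0,0,1],0],[[0,0,0.8],0],[[0,0,0.4],0],[[0,0,0.2],0],[[0,0,0.1],0],[[0,0,0.07],0],[[0,0,0],0],[[0,0,0],0]]'
python3 g.py
python3 -m crank '[[[0,0,0],0],[[0,0,0],0],[[0,0,0],0],[[0,0,0],0]]' 1 40
python3 -m crank '[[[0,0,0],0],[[0,0,-0.5],0],[[0,0,-0.8],0],[[0,0,-1],0],[[0,0,-1],0],[[0,0,-1],0],[[0,0,-1],0],[[0,0,-1],0],[[0,0,0],0]]'
python3 g.py 0.526 0.0035 0.22 158.3
```

```text
time: 24.68
ee_pos: [0.5357, -0.2677, 0.0378]
eef_rot: [0.061, 0.998, -0.0, 0.0]
ft_force: [-0.1, 0.2, -3.0]
width: 0.0257
grip_force: 40.0
t 24.68 p [ 0.5357 -0.2677  0.0378] yaw 172.96 zax [ 0. -0. -1.] F [-0.14  0.22 -3.02] w 0.0257 g 40.0 j [ 1.05  0.6  -0.85  1.69  0.5   1.09  1.49]
time: 25.18
ee_pos: [0.5355, -0.2676, 0.0375]
eef_rot: [0.061, 0.998, -0.0, 0.0]
ft_force: [0.5, 0.3, 0.2]
width: 0.0579
grip_force: 0.0
time: 26.3
ee_pos: [0.5368, -0.2675, 0.2299]
eef_rot: [0.061, 0.998, -0.001, 0.002]
ft_force: [1.0, -0.0, -0.6]
width: 0.0871
grip_force: 0.0
t 26.3 p [ 0.5368 -0.2675  0.2299] yaw 172.99 zax [ 0.004 -0.002 -1.   ] F [ 0.99 -0.04 -0.58] w 0.0871 g 0.0 j [ 1.11  0.42 -0.95  1.49  0.35  1.41  1.59]
shift units [1.46 8.92 0.31] then turn units 1.84
```

Run:
```python
from h import *
im=cv2.imread('pics/top0.png')[196:244,234:286]; im=cv2.resize(im,None,fx=8,fy=8,interpolation=cv2.INTER_CUBIC)
hsv=cv2.cvtColor(im,cv2.COLOR_BGR2HSV); m=((hsv[...,1]>105)&(hsv[...,2]<185)).astype('uint8')
c=max(cv2.findContours(m,0,1)[0],key=cv2.contourArea); q=cv2.boxPoints(cv2.minAreaRect(c)); ap=cv2.approxPolyDP(cv2.convexHull(c),20,True)[:,0]
for P in(q,ap):
    W=np.array([onz('top',234+(u+.5)/8-.5,196+(v+.5)/8-.5,.02)[:2] for u,v in P]); e=np.roll(W,-1,0)-W
    print(W.mean(0).round(4),np.linalg.norm(e,axis=1).round(4),np.degrees(np.arctan2(e[:,1],e[:,0])).round(1)%90-90)
a=snap('scene','s3.png')
cv2.imwrite('pics/c3.png',cv2.resize(a[90:220,150:310],None,fx=4,fy=4,interpolation=cv2.INTER_CUBIC)[:,:,::-1])
```

```text
[0.5261 0.0058] [0.1066 0.1125 0.1064 0.1118] [-19.5 -19.7 -19.9 -19.5]
[0.526  0.0038] [0.1028 0.1003 0.1001 0.0963] [-20.2 -22.5 -22.5 -20.9]
```

View pics/c3.png

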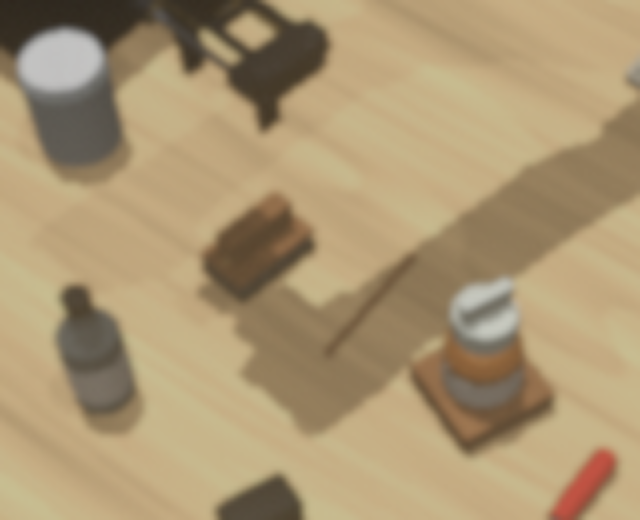

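The block rests sole down on the bench with its handle up and released. It sits at about (258,248) in the crop, and the cap at (485,315). Next I go to the jar.

```bash
python3 -m crank '[[[0.12,0.74,0],0.3],[[0.12,0.74,0],0],[[0.12,0.74,0],0],[[0.12,0.74,0],0],[[0.12,0.74,0],0],[[0.12,0.74,0],0],[[0.12,0.74,0],0],[[0.12,0.74,0],0],[[0.12,0.74,0],0],[[0.12,0.74,0],0],[[0.12,0.74,0],0],[[0.12,0.74,0],0]]' 0.7
python3 -m crank '[[[0,0,0],0.75],[[0,0,0],0.75],[[0,0,0],0],[[0,0,0],0]]'
python3 g.py 0.526 0.0037 0.1345 158.6
```

```text
time: 27.85
ee_pos: [0.5354, 0.0038, 0.2265]
eef_rot: [0.082, 0.997, -0.0, 0.0]
ft_force: [0.9, 0.1, 0.1]
width: 0.0611
grip_force: 0.0
time: 28.35
ee_pos: [0.5355, 0.0026, 0.2265]
eef_rot: [0.185, 0.983, -0.0, 0.0]
ft_force: [-0.7, -0.6, -0.4]
width: 0.0607
grip_force: 0.0
t 28.35 p [0.5355 0.0026 0.2265] yaw 158.71 zax [ 0. -0. -1.] F [-0.71 -0.57 -0.4 ] w 0.0607 g 0.0 j [ 0.81  0.28 -1.04  1.65  0.25  1.35  0.92]
shift units [ 0.31 -0.08  3.06] then turn units 0.01
```

```bash
python3 -m crank '[[[0.31,-0.08,0],0],[[0,0,0.8],0],[[0,0,0.8],0],[[0,0,0.8],0],[[0,0,0.4],0],[[0,0,0.2],0],[[0,0,0],0],[[0,0,0],0]]'
python3 g.py 0.526 0.0037 0.1345 158.6
python3 -m crank '[[[0,0,0],0],[[0,0,0],0],[[0,0,0],0],[[0,0,0],0],[[0,0,0],0],[[0,0,0],0],[[0,0,0],0]]' 0 15
python3 g.py
```

```text
time: 29.35
ee_pos: [0.5265, 0.0035, 0.1372]
eef_rot: [0.186, 0.983, 0.0, 0.001]
ft_force: [-0.3, 0.0, 0.4]
width: 0.0611
grip_force: 0.0
t 29.35 p [0.5265 0.0035 0.1372] yaw 158.56 zax [ 0.001 -0.    -1.   ] F [-0.32  0.    0.35] w 0.0611 g 0.0 j [ 0.78  0.34 -1.02  1.79  0.31  1.18  0.87]
shift units [0.02 0.   0.09] then turn units -0.0
time: 30.22
ee_pos: [0.526, 0.0034, 0.1365]
eef_rot: [0.186, 0.983, -0.0, 0.0]
ft_force: [0.5, -0.1, 0.5]
width: 0.0121
grip_force: 15.0
t 30.23 p [0.526  0.0034 0.1365] yaw 158.56 zax [-0. -0. -1.] F [ 0.45 -0.15  0.45] w 0.0121 g 15.0 j [ 0.78  0.34 -1.01  1.79  0.31  1.18  0.87]
```

```bash
python3 -m crank '[[[0,0,0],0],[[0,0,0],0],[[0,0,0.09],0],[[0,0,0.09],0],[[0,0,0.08],0],[[0,0,0],0],[[0,0,0],0]]' 0 60
python3 g.py
```

```text
time: 31.1
ee_pos: [0.5262, 0.0034, 0.1289]
eef_rot: [0.186, 0.983, -0.0, 0.0]
ft_force: [-2.6, -1.0, 7.9]
width: 0.0114
grip_force: 60.0
t 31.1 p [0.5262 0.0034 0.1289] yaw 158.56 zax [ 0. -0. -1.] F [-2.59 -0.97  7.89] w 0.0114 g 60.0 j [ 0.77  0.35 -1.01  1.8   0.32  1.17  0.86]
```

```bash
python3 -m crank '[[[0,0,0.02],-0.3],[[0,0,0],-0.6],[[0,0,0],-0.7],[[0,0,0],-0.7]]'
python3 g.py
python3 -m crank '[[[0,0,0],-0.7],[[0,0,0],-0.7],[[0,0,0],-0.7],[[0,0,0],-0.7],[[0,0,0],-0.7],[[0,0,0],-0.7],[[0,0,0],-0.7],[[0,0,0],-0.7],[[0,0,0],-0.35],[[0,0,0],0],[[0,0,0],0]]'
python3 g.py
```

```text
time: 31.6
ee_pos: [0.5263, 0.0033, 0.1284]
eef_rot: [0.025, 1.0, -0.0, 0.0]
ft_force: [-2.6, -2.0, 7.5]
width: 0.0116
grip_force: 60.0
t 31.6 p [0.5263 0.0033 0.1284] yaw 177.13 zax [ 0.001 -0.001 -1.   ] F [-2.61 -2.01  7.49] w 0.0116 g 60.0 j [ 0.82  0.38 -1.07  1.8   0.36  1.18  1.16]
time: 32.98
ee_pos: [0.5258, 0.0016, 0.128]
eef_rot: [-0.378, 0.926, -0.001, -0.001]
ft_force: [-5.3, -6.4, 8.1]
width: 0.0117
grip_force: 60.0
t 32.98 p [0.5258 0.0016 0.128 ] yaw -135.53 zax [-0.001 -0.003 -1.   ] F [-5.3  -6.42  8.07] w 0.0117 g 60.0 j [ 0.92  0.47 -1.23  1.79  0.47  1.22  1.9 ]
```

```bash
python3 -m crank '[[[0.05,0,0],0],[[0,0,-0.1],0],[[0,0,-0.1],0],[[0,0,-0.1],0],[[0,0,-0.1],0],[[0,0,0],0]]'
python3 g.py
python3 -c "
from h import *
a=snap('scene','s4.png'); cv2.imwrite('pics/c4.png',cv2.resize(a[110:230,210:330],None,fx=5,fy=5,interpolation=cv2.INTER_CUBIC)[:,:,::-1])"
```

```text
time: 33.72
ee_pos: [0.5253, 0.0016, 0.14]
eef_rot: [-0.379, 0.925, -0.001, 0.0]
ft_force: [2.3, -4.0, 1.1]
width: 0.0116
grip_force: 60.0
t 33.73 p [0.5253 0.0016 0.14  ] yaw -135.48 zax [ 0.001 -0.001 -1.   ] F [ 2.26 -3.95  1.11] w 0.0116 g 60.0 j [ 0.94  0.45 -1.25  1.78  0.46  1.24  1.91]
```

View pics/c4.png

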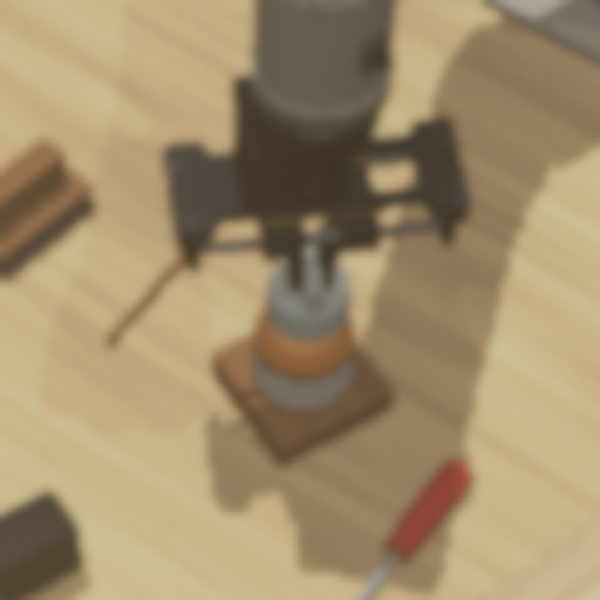

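The cap is free: the bar has turned with the fingers and rises with no pull. I lift it straight up.

```bash
python3 -m crank '[[[0,0,-0.15],0],[[0,0,-0.25],0],[[0,0,-0.4],0],[[0,0,-0.5],0],[[0,0,-0.5],0],[[0,0,-0.5],0],[[0,0,-0.5],0],[[0,0,-0.4],0],[[0,0,-0.2],0],[[0,0,0],0],[[0,0,0],0]]'
python3 g.py 0.526 0.0037 0.241 -135.5
python3 -c "
from h import *
a=snap('scene','s5.png');b=snap('top','t5.png'); cv2.imwrite('pics/c5.png',cv2.resize(a[90:220,200:330],None,fx=4.5,fy=4.5,interpolation=cv2.INTER_CUBIC)[:,:,::-1])"
```

```text
time: 35.15
ee_pos: [0.5248, 0.0023, 0.2416]
eef_rot: [-0.379, 0.925, 0.0, -0.0]
ft_force: [-0.3, -0.4, -0.9]
width: 0.0115
grip_force: 60.0
t 35.15 p [0.5248 0.0023 0.2416] yaw -135.44 zax [-0.001 -0.    -1.   ] F [-0.29 -0.39 -0.93] w 0.0115 g 60.0 j [ 1.02  0.36 -1.33  1.65  0.36  1.42  1.99]
shift units [-0.06  0.    0.02] then turn units 0.01
```

View pics/c5.png

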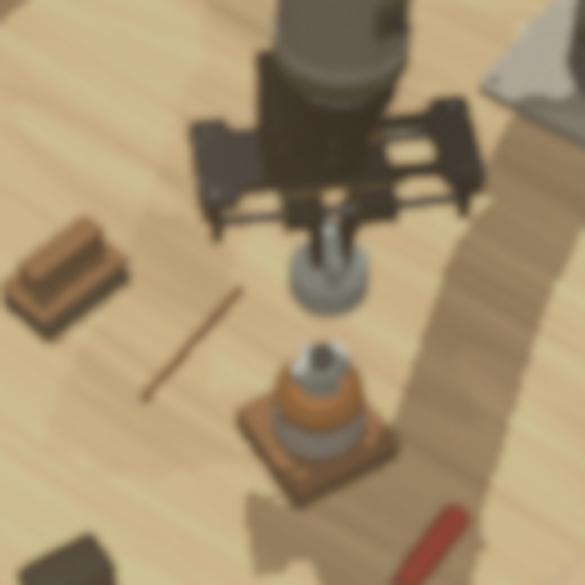

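The cap is held level at crop position (330,275) above the open jar mouth at (322,355). The cap has cleared the mouth, so I hand in.

```bash
python3 -m crank '[[[-0.06,0,0],0],[[0,0,0],0],[[0,0,0],0]]'; python3 -c "from bench import r; print(r.close_job())"
```

```text
time: 35.62
ee_pos: [0.5263, 0.0038, 0.242]
eef_rot: [-0.379, 0.925, 0.0, -0.0]
ft_force: [-0.2, 0.9, -0.5]
width: 0.0119
grip_force: 60.0
the job is handed in; nothing more can be done
None
```

The job is handed in at 35.6 s: the board was sanded end to end at about 8 N, the block was set sole down at its old spot and released, and the cap is held level about 9 cm above the jar's mouth; no verdict came back.

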